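# Take the pellet holder off its keeper hook and seat it in the sample mount

## Task

Of the two sample holders hanging on the accessory stand, take the one with the small round aperture: press its hook's sprung keeper down between the hook wires, and with the keeper down draw the holder outward off the hook. Stand it upright in the slot of the sample mount, pushed fully home, and let go. Be gentle with hook and mount - a light hand, no more than 25 N on either - leave the other holder hanging on its hook, and do not disturb anything else on the bench.

Things in the scene. Friction and masses are not known exactly. Their poses are not given: they have to be found in the camera images.
- hook_stand: Fixed stand: grey base 145 x 200 mm, two posts, steel cross rail (top 162 mm up); origin on the bench under its middle. Two hooks 104 mm apart point from the rail along the stand's -x (towards the robot), sloping upward. Bent in use, each slopes anywhere from 2 to 20 degrees; this is not measured and only the seat point keeps its height, so the wires are found and followed by feel.
- hook_left_seat (a point): Seat of the left hook (stand's +y side): on its middle line, level with the wires' top, 150 mm above the bench; a holder hangs within 3 mm of here. Axes as the stand's. Each hook is a U of two parallel 6 mm steel wires, 9 mm between centres, 15 mm over all, ending in a round bend 74 mm out from the seat. The rail's front face is 42 mm behind the seat.
- hook_right_seat (a point): Seat of the right hook (stand's -y side), otherwise as the left.
- keeper_left (a joint): Angle of the left hook's sprung keeper: a 4.4 mm steel finger between the wires, hinged near the hook's end 64 mm out from the seat, 57 mm long. At 0 it stands up, free end towards the holder, 9 mm out from the seat and 15 mm above the wires; the eye cannot pass even when lifted, and pulling only jams it. 0.30 = down between the wires, its top 1 mm under theirs; from 0.25 the eye passes.
- keeper_right (a joint): The same for the right hook. A keeper springs up when let go. Pressed down at its free end it takes about 1.5 N at first and 2.5 N when down, half-way along about twice that; beyond that the wires are solid.
- pellet_holder_head (a point): Middle of the head of the holder to be moved: steel-grey plate 10 mm thick (own x), 52 wide (y), 112 high (z up), 0.11 to 0.2 kg, small round aperture (13 mm) in its lower half. This point is 96 mm above its lower edge; solid head from 80 to 112 mm. Hangs facing along the left or right hook. Fingers before and behind the head: the front fingertip meets the keeper.
- pellet_holder_eye (a point): Centre of that holder's hanging eye, a round hole 16 mm across, 72 mm above its lower edge. The eye's crown hangs about 2.4 mm above the wires' top; the holder can be lifted about 5 mm on the hook before the wires touch the eye's lower side.
- pellet_holder_foot (a point): Middle of that holder's lower edge. It may enter the slot either way round.
- film_holder_head (a point): The other holder, to be left hanging: same plate with a large oblong window (30 x 26 mm) in its lower half; this point lies 96 mm above its lower edge.
- sample_mount: Fixed slotted mount: dark base 76 x 98 x 8 mm, on it a grey block 40 x 76 mm, top 34 mm above the bench; origin on the bench under its middle. The upright slot in the block is 12 mm along the mount's x, 54 mm along its y, 20 mm deep, with a 3 mm chamfer: 1 mm play on every side of the holder. A black thumb screw stands out at either end.
- slot_mouth (a point): Middle of the slot's mouth, 34 mm above the bench; axes as the mount's. A computer tower, 0.33 m high, stands behind the mount on the robot's far side (front face at x = 0.52, from y = -0.17 to -0.34), and a screen behind the hook stand: come over from the robot's side.
- slot_floor (a point): Middle of the slot's floor, 14 mm above the bench: the holder's lower edge rests here when fully home.
- die_body: Bystander: steel die cylinder, 38 mm across, 58 mm high; origin at its underside.
- die_plunger: Bystander: steel plunger on a round foot, 22 mm across, 48 mm high; origin at its underside.
- standard_bottle: Bystander: white bottle, 48 mm across, 110 mm high; origin at its underside.
- weigh_boat: Bystander: white open weighing dish, 56 x 56 x 15 mm; origin at its underside.

How it is judged:
By the outcome, as a careful person would: the job done as asked, in the order asked, and still so for the second after the job is handed in, with the robot touching nothing.
It also fails if it takes over 67 s, if anything falls off the work surface, if the arm or the gripper's body presses on something with over 40 N, if the wrist force passes 120 N, or if a joint passes its speed limit or range.

## Robot

A 6-joint arm with a two-finger parallel gripper is mounted at the origin on a cart in front of the work surface, level with it; the furniture and walls round the work are solid. World frame = base frame: x ahead of the robot, y to its left, z up, the work surface at z = 0. Lengths are in mm, angles in rad, forces in N, time in s.
With the tool pointing down it reaches from about 350 to 775 mm from the base axis. Payload 7.3 kg.
Tool frame: the origin (TCP) lies on the mounting face of the last link; the fingertips stand 178 mm ahead of it and the grasp point (between the pads) lies 159 mm ahead of it (bot.grip_point_offset is the distance from the TCP to the grasp point, in mm); x points along the fingers, y is the direction in which the jaws open and shut, and the axes are right-handed (so a half turn about x gives the same grasp; the last joint's range is limited). The gripper opens to 92 mm and grips with 3 to 60 N. Pads are 19 mm wide; open, the fingers measure 130 mm over their backs; the gripper's body (75 mm by 190 mm) begins 47 mm behind the grasp point.
Start: joints at [1.022, 0.342, 1.524, -0, 1.275, -0.146], TCP at [205.777, 482.994, 404.741] pointing down, gripper open.
Joint ranges: [-2.53, 2.53], [-0.77, 2.02], [0.04, 2.7], [-1, 4.14], [0.28, 2.66], [-3.11, 3.11]. Speed limits (rad/s): [2.57, 2.57, 3.14, 3.14, 3.14, 3.14].

## Interface

Orientations are given as [roll, pitch, yaw] about the fixed x, y, z axes, in that order (R = Rz(yaw) Ry(pitch) Rx(roll)).
In Python, from plant import bot gives the robot as it stands.
- The arm moves only by the tool arm_command, never from a script. Its argument "moves" is a list of rows, each a list of 5 numbers: the shift along the tool's x, y, z in cm, then the turn about the tool's x in degrees, then the opening, from 0 (shut) to 1 (fully open). A call has 1 to 10 rows; each row is the pose to reach, as a shift and turn from the pose measured when the call began, along the tool's axes at that moment; what a row does not reach only later rows make up. A row lasts 1/10 s, in which the tool goes at most 50 mm and 8.59 degrees, less where a joint would pass 70% of its speed; a pose out of reach is approached as far as the arm can. A call with a gripper value outside its range is refused whole. The fingers move at their own pace and stop on an object; the grip force is fixed at half the most. Time passes only in rows, so rows that repeat a pose let the fingers close. It gives the time, the measured TCP pose, the force and the opening at its end, in the units of the state.
- bot.get_obs(): the state, without advancing time (a new reading comes with each control period).
- bot.capture(name): name is "scene" or "side" or "wrist"; returns a dict with "frame" (384x512x3 uint8, blue, green, red), "K" (3x3 intrinsics, pixels), "origin" and "orientation" of the camera in the world; the wrist camera has in their place "T_tool_cam" (4x4, takes a point from camera to tool coordinates, whose origin is the TCP and whose axes are the tool frame's). Camera axes: x right, y down, z forward; pixel columns grow to the right and rows downward; lengths in mm; the calibration is good to about 2 mm. The wrist camera is an equidistant fisheye: a pixel r from the principal point sees the ray r / f radians off the axis. A picture is of the moment at which its call begins: read the wrist's pose just before it. There is no depth.
- bot.close_job(): hands the job in, once; it reports no verdict.
The state is a dict: "time": time; "joint_positions": joint angles; "dq": joint speeds; "tau": joint torques, N m; "tool_pos": TCP position; "tcp_rot": TCP orientation; "contact_force": force on the tool from outside, world axes, zero at the start; "moment": the same for the moment, N m; "grip_width": finger opening in mm.
Only numpy, scipy, OpenCV 4.12 (cv2) and the standard library are available. Lean on these libraries where they do the work, as an engineer would, in place of code of your own. Each camera call takes 0.05 s, during which the arm holds its last target.

## Working session

There is one attempt and no reset: what is moved stays moved. The work goes in short steps, Python scripts to look and compute and a tool call to move; the robot and the scene stay as the last step left them, time stands still between calls to the robot, and variables do not carry over. Pictures are saved under pics/ and viewed, and the job is handed in when it is done.

Besides the shell and the picture viewer there is one more tool, called as name([rows], argument=value, ...), one row to a line, values as JSON. arm_command: Moves the arm, as the interface text tells. Its arguments: {"type":"object","properties":{"moves":{"type":"array"}},"required":["moves"]}

```bash
ls; mkdir -p pics
python3 - <<'E'
from plant import bot
import cv2
print(bot.get_obs())
for n in ["scene","side","wrist"]:
    c=bot.capture(n); cv2.imwrite(f"pics/{n}0.png",c["frame"])
    print(n,{k:v for k,v in c.items() if k!="frame"})
E
```

```text
pics
{'time': 0.0, 'joint_positions': array([ 1.02198868e+00,  3.42695288e-01,  1.52505155e+00,  3.41964442e-05,
        1.27541792e+00, -1.46001000e-01]), 'dq': array([ 0.00088912, -0.00093356, -0.00019517,  0.00034721,  0.00182189,
       -0.00042694]), 'tau': array([-4.29802794e-04, -4.31228828e+01, -2.44219851e+01,  7.17144390e-02,
        5.59333863e-02, -1.47729434e-04]), 'tool_pos': array([205.69639586, 482.86025695, 404.04694727]), 'tcp_rot': array([-1.73759444,  1.56922389, -2.14041106]), 'contact_force': array([-0.45658503,  0.78218107,  0.00544828]), 'moment': array([-0.04002527, -0.0461033 , -0.01644428]), 'grip_width': 91.85498123575854}
scene {'K': array([[413.02119431,   0.        , 255.7335912 ],
       [  0.        , 413.02119431, 193.13136441],
       [  0.        ,   0.        ,   1.        ]]), 'origin': array([ -82.29309977, 1046.88180958, 1066.8775722 ]), 'orientation': array([-2.23789993,  0.01987618, -2.67267041])}
side {'K': array([[371.27472907,   0.        , 256.7665045 ],
       [  0.        , 371.27472907, 186.63933308],
       [  0.        ,   0.        ,   1.        ]]), 'origin': array([ 184.85424552, -924.80010236,  780.4385096 ]), 'orientation': array([-2.14133061,  0.00289069, -0.2994732 ])}
wrist {'K': array([[297.31863964,   0.        , 256.31180873],
       [  0.        , 297.31863964, 193.83125979],
       [  0.        ,   0.        ,   1.        ]]), 'T_tool_cam': array([[ 1.41337750e-03, -2.66704878e-01,  9.63777210e-01,
         1.80594522e+01],
       [ 9.99998827e-01, -1.92496774e-04, -1.51976583e-03,
         1.18700211e-01],
       [ 5.90852964e-04,  9.63778227e-01,  2.66704293e-01,
        -7.19307679e+01],
       [ 0.00000000e+00,  0.00000000e+00,  0.00000000e+00,
         1.00000000e+00]])}
```

View pics/scene0.png

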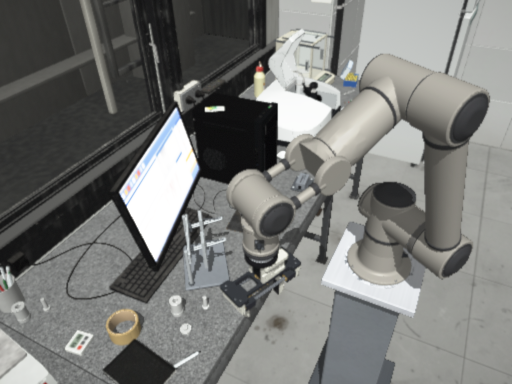

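View pics/side0.png

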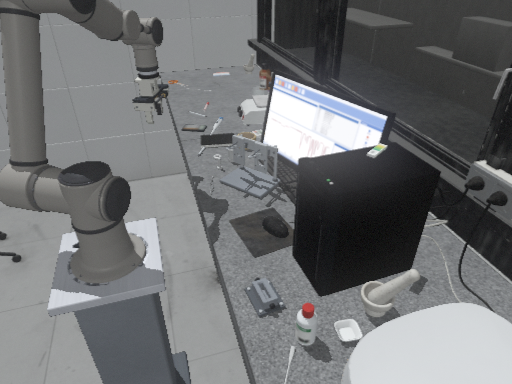

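View pics/wrist0.png

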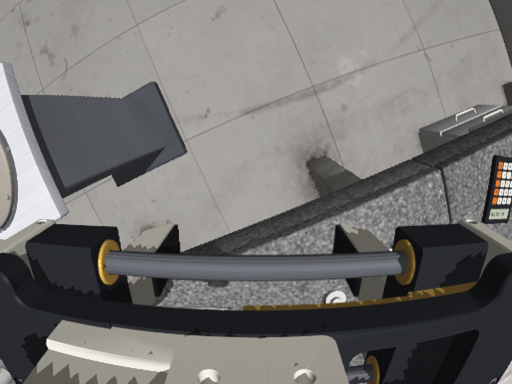

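The scene view shows the stand near (205,255), and the side view shows the mount near (263,294). I'll enlarge both.

Run:
```python
import cv2
s=cv2.imread("pics/scene0.png"); d=cv2.imread("pics/side0.png")
cv2.imwrite("pics/s1.png",cv2.resize(s[195:335,140:310],None,fx=4.5,fy=4.2,interpolation=cv2.INTER_CUBIC))
cv2.imwrite("pics/d1.png",cv2.resize(d[115:215,200:310],None,fx=7,fy=6,interpolation=cv2.INTER_CUBIC))
cv2.imwrite("pics/d2.png",cv2.resize(d[260:340,230:330],None,fx=7,fy=7,interpolation=cv2.INTER_CUBIC))
```

```text
(no output)
```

View pics/s1.png

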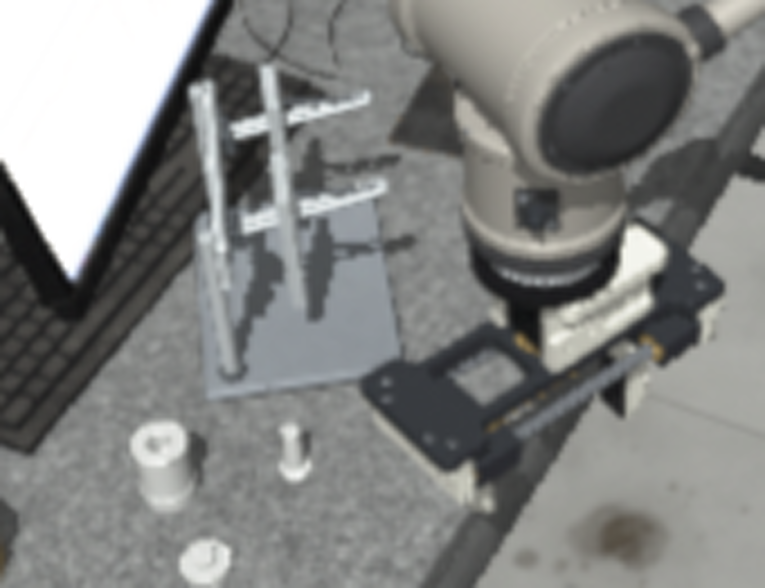

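View pics/d1.png

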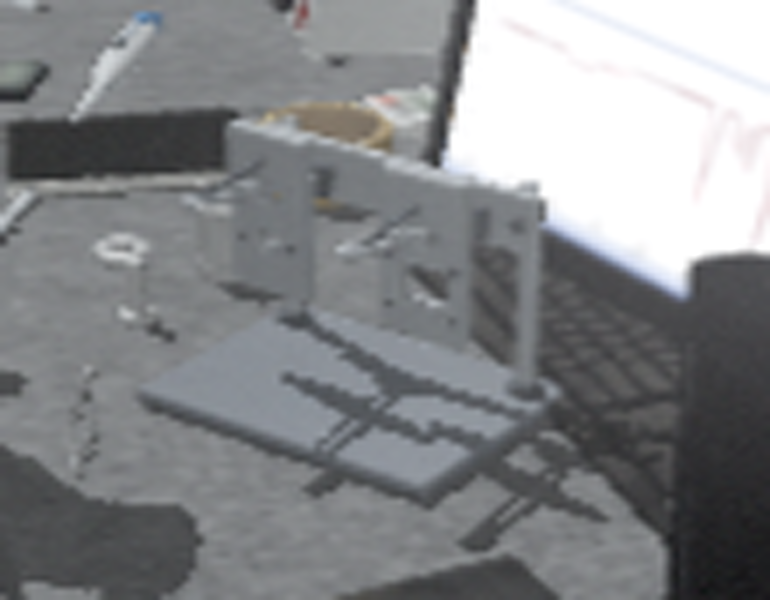

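View pics/d2.png

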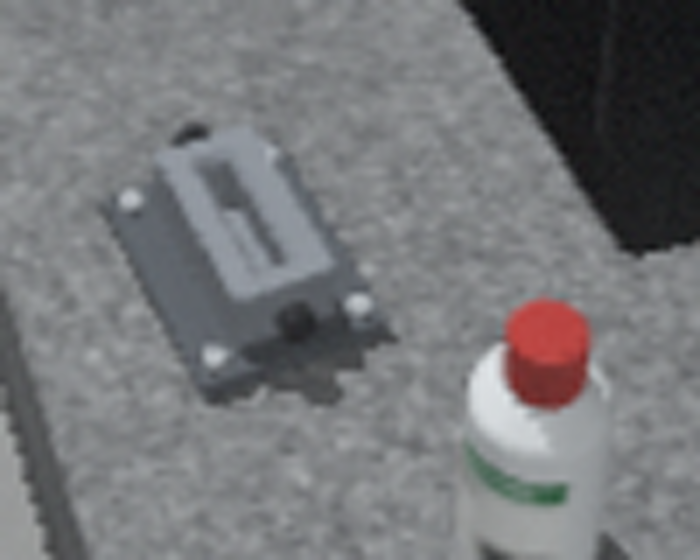

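Side view: the holder on the left hook shows only small marks. The one on the right hook has a dark window. I'll triangulate the hook tips, rail ends and mount roughly from these two views, then look closer with the wrist camera.

```bash
cat > h.py <<'E'
import numpy as np, cv2, json
from scipy.spatial.transform import Rotation as R
def RP(o): return R.from_euler('xyz',o).as_matrix()
CAL={}
SC=dict(K=np.array([[413.02119431,0,255.7335912],[0,413.02119431,193.13136441],[0,0,1]]),o=np.array([-82.293,1046.882,1066.878]),R=RP([-2.23789993,0.01987618,-2.67267041]))
SD=dict(K=np.array([[371.27472907,0,256.7665045],[0,371.27472907,186.63933308],[0,0,1]]),o=np.array([184.854,-924.8,780.4385]),R=RP([-2.14133061,0.00289069,-0.2994732]))
def ray(c,p):
    d=c['R']@np.linalg.solve(c['K'],[p[0],p[1],1]); return c['o'],d/np.linalg.norm(d)
Kw=np.array([297.31863964,256.31180873,193.83125979])
T=np.array([[1.41337750e-03,-2.66704878e-01,9.63777210e-01,18.0594522],[9.99998827e-01,-1.92496774e-04,-1.51976583e-03,.1187],[5.90852964e-04,9.63778227e-01,2.66704293e-01,-71.9307679],[0,0,0,1]])
def wray(pos,rot,p):
    d=np.array([p[0]-Kw[1],p[1]-Kw[2]]);r=np.hypot(*d);th=r/Kw[0]
    v=np.array([*(d/max(r,1e-9)*np.sin(th)),np.cos(th)])
    Rt=RP(rot); return np.array(pos)+Rt@T[:3,3], Rt@T[:3,:3]@v
def wproj(pos,rot,P):
    Rt=RP(rot); pt=Rt.T@(np.array(P)-np.array(pos)); c=T[:3,:3].T@(pt-T[:3,3])
    th=np.arccos(c[2]/np.linalg.norm(c)); d=c[:2]/np.hypot(*c[:2]); return Kw[0]*th*d+Kw[1:]
def proj(c,P):
    q=c['K']@(c['R'].T@(np.array(P)-c['o'])); return q[:2]/q[2]
def plane(r,z):
    o,d=r; return o+d*(z-o[2])/d[2]
def tri(rs):
    A=sum(np.eye(3)-np.outer(d,d) for o,d in rs); b=sum((np.eye(3)-np.outer(d,d))@o for o,d in rs)
    P=np.linalg.solve(A,b); return P,[np.linalg.norm(np.cross(P-o,d)) for o,d in rs]
E
python3 - <<'E'
from h import *
s=lambda x,y:ray(SC,(140+x/4.5,195+y/4.2)); d=lambda x,y:ray(SD,(200+x/7,115+y/6)); m=lambda x,y:ray(SD,(230+x/7,260+y/7))
np.set_printoptions(precision=1,suppress=True)
print("Ltip",tri([s(385,187),d(190,200)])); print("Rtip",tri([s(370,97),d(345,245)]))
print("base side", plane(d(140,395),8),plane(d(425,495),8),plane(d(560,395),8),"scene",plane(s(400,350),8),plane(s(210,390),8),plane(s(375,200),8))
print("block", [plane(m(*p),34) for p in [(155,155),(250,127),(337,267),(240,300)]])
print("slot",[plane(m(*p),34) for p in [(195,162),(220,150),(288,262),(265,272)]])
print("monitor", plane(s(75,275),0))
E
```

```text
Ltip (array([436.9, 276.2, 161.4]), [np.float64(3.5130835149495536), np.float64(3.5130835149494843)])
Rtip (array([497.5, 194.1, 161.8]), [np.float64(3.8772782658237412), np.float64(3.877278265823864)])
base side [411.8 310.    8. ] [529.9 150.8   8. ] [637.9 239.1   8. ] scene [419.3 298.8   8. ] [522.4 392.6   8. ] [519.5 164.2   8. ]
block [array([ 375.6, -258.1,   34. ]), array([ 414.5, -255.3,   34. ]), array([ 423.2, -329.1,   34. ]), array([ 385.1, -332.8,   34. ])]
slot [array([ 389. , -265.9,   34. ]), array([ 399.9, -263. ,   34. ]), array([ 407. , -321.7,   34. ]), array([ 397.6, -323.5,   34. ])]
monitor [689.4 334.    0. ]
```

Run:
```python
from h import *; from plant import bot
np.set_printoptions(precision=3,suppress=True)
o=bot.get_obs(); print(RP(o['tcp_rot'])); print(wproj(o['tool_pos'],o['tcp_rot'],[468,275,160]))
for P in ([496,320,150],[398,-293,34]): print(proj(SC,P),proj(SD,P))
```

```text
[[-0.001  0.392  0.92 ]
 [-0.001  0.92  -0.392]
 [-1.    -0.001 -0.   ]]
[193.559 422.765]
[201.344 244.659] [238.942 144.459]
[302.462 177.689] [264.247 289.912]
```

arm_command([
  [1.8, -3.7, 4.1, 0, 1],
  [3.7, -7.5, 8.3, 0, 1],
  [5.5, -11.2, 12.4, 0, 0.6],
  [7.4, -15, 16.6, 0, 0.4],
  [7.4, -15, 16.6, 0, 0.28],
  [7.4, -15, 16.6, 0, 0.28],
  [7.4, -15, 16.6, 0, 0.28],
])

```text
time: 0.85
tool_pos: [299.9, 279.4, 330.3]
tcp_rot: [-2.025, 1.569, -2.43]
contact_force: [0.3, -0.2, -0.1]
grip_width: 56.4
```

```bash
cat > look.py <<'E'
import sys; from h import *; from plant import bot
o=bot.get_obs(); n=sys.argv[1]
f=bot.capture("wrist")["frame"]; cv2.imwrite(f"pics/{n}.png",f)
json.dump(dict(pos=list(o['tool_pos']),rot=list(o['tcp_rot'])),open(f"pics/{n}.json","w"))
print(o['time'],o['tool_pos'],o['tcp_rot'],o['contact_force'],o['grip_width'])
if len(sys.argv)>2:
    x,y,w,h,k=map(float,sys.argv[2:7]); x,y,w,h=map(int,(x,y,w,h))
    cv2.imwrite(f"pics/{n}c.png",cv2.resize(f[y:y+h,x:x+w],None,fx=k,fy=k,interpolation=cv2.INTER_CUBIC))
E
python3 look.py w1
```

```text
0.85 [299.93405187 279.42310561 330.34989432] [-2.02523112  1.56949823 -2.43037695] [ 0.30156784 -0.24223936 -0.12917756] 56.389944326771264
```

View pics/w1.png

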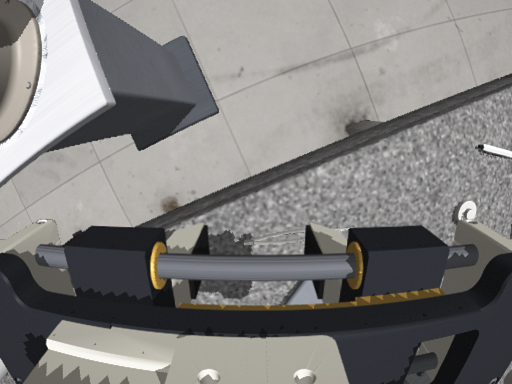

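arm_command([
  [-0.5, -2, 4, 8, 0.28],
  [-1, -4, 8, 16, 0.28],
  [-1.5, -6, 12, 24, 0.28],
  [-2, -8, 16, 30.5, 0.28],
  [-2, -9.5, 18.5, 30.5, 0.28],
  [-2, -9.5, 18.5, 30.5, 0.28],
])

```text
time: 1.5
tool_pos: [434.6, 119.1, 351.2]
tcp_rot: [0.684, 1.569, -0.254]
contact_force: [-0.2, 0.3, -1.0]
grip_width: 25.8
```

```bash
python3 look.py w2
```

```text
1.5 [434.60544601 119.11360803 351.15172153] [ 0.68351658  1.56851293 -0.25403261] [-0.2154226   0.25238378 -1.00958077] 25.768451125093076
```

View pics/w2.png

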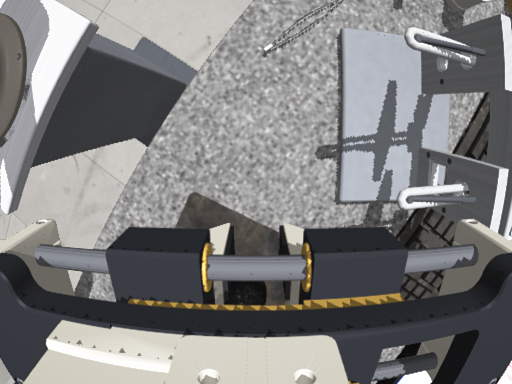

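Run:
```python
import cv2
f=cv2.imread("pics/w2.png"); cv2.imwrite("pics/w2c.png",cv2.resize(f[0:225,325:512],None,fx=4,fy=2.66,interpolation=cv2.INTER_CUBIC))
```

```text
(no output)
```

View pics/w2c.png

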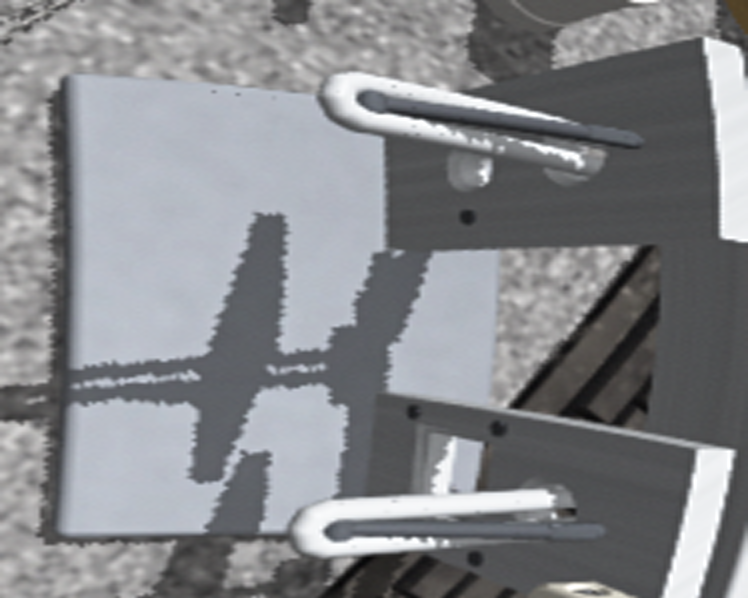

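Run:
```python
from h import *
np.set_printoptions(precision=1,suppress=True)
j=json.load(open("pics/w2.json")); w=lambda x,y:wray(j['pos'],j['rot'],(325+x/4,y/2.66))
a,b=plane(w(703,38),184.4),plane(w(718,240),184.4); print("plate top front",a,b,np.linalg.norm(a-b),np.degrees(np.arctan2(*(a-b)[[1,0]]))-90)
c,d=plane(w(735,450),184.4),plane(w(700,600),184.4);print("film",c)
a,b=plane(w(67,75),8),plane(w(60,535),8); print("base front",a,b,np.linalg.norm(a-b),np.degrees(np.arctan2(*(a-b)[[1,0]]))-90)
s=lambda x,y:ray(SC,(140+x/4.5,195+y/4.2));sd=lambda x,y:ray(SD,(200+x/7,115+y/6))
for n,p,q,t in (("L",(318,98),(387,187),(188,200)),("R",(290,530),(371,97),(343,245))):
    print(n,tri([w(*p),s(*q)]),tri([w(*p),sd(*t)]),tri([w(*p),s(*q),sd(*t)]))
```

```text
plate top front [473.4 336.2 184.4] [504.3 293.6 184.4] 52.63521785795535 35.96039170227779
film [544.  258.6 184.4]
base front [409.3 314.4   8. ] [530.2 155.1   8. ] 200.06097737592535 37.18770229184628
L (array([434. , 275.1, 159.6]), [np.float64(1.226747271622507), np.float64(1.2267472715042194)]) (array([436.1, 272.6, 164.9]), [np.float64(2.089558718382552), np.float64(2.089558718181122)]) (array([435.4, 275.3, 161.5]), [np.float64(0.812841873409081), np.float64(3.3221802386007577), np.float64(4.001173324184134)])
R (array([497.3, 190.3, 157.2]), [np.float64(1.7918213679477684), np.float64(1.7918213677335115)]) (array([496.9, 190. , 165.2]), [np.float64(2.02482593601691), np.float64(2.0248259357748633)]) (array([496.7, 192. , 161.9]), [np.float64(1.8976770712241768), np.float64(3.9934786986825617), np.float64(4.049882537904581)])
```

```bash
cat >> h.py <<'E'
def goal(o,P,psi):
    "move to TCP point P, tool y heading psi(deg): shift cm in tool axes, turn deg"
    Rt=RP(o['tcp_rot']); d=Rt.T@(np.array(P)-o['tool_pos'])/10
    h=np.degrees(np.arctan2(Rt[1,1],Rt[0,1])); return d, (h-psi+90)%180-90, h
E
python3 - <<'E'
from h import *; from plant import bot
np.set_printoptions(precision=2,suppress=True)
print(tri([ray(SC,(115,190)),ray(SD,(270,77))]),tri([ray(SC,(157,262)),ray(SD,(262,135))]),tri([ray(SC,(177,110)),ray(SD,(388,115))]))
o=bot.get_obs(); print(goal(o,[493,318,388],36.8),goal(o,[493,318,378],36.8))
E
```

```text
(array([665.62, 431.85, 373.04]), [np.float64(14.448795689663918), np.float64(14.448795689663893)]) (array([610.13, 416.43, 122.94]), [np.float64(11.77661940589053), np.float64(11.77661940589063)]) (array([836.12, -70.86, 368.07]), [np.float64(10.08017460124869), np.float64(10.080174601248949)])
(array([ -3.72,  16.52, -12.4 ]), np.float64(-0.47032244525334477), np.float64(36.329677554746645)) (array([ -2.72,  16.52, -12.4 ]), np.float64(-0.47032244525334477), np.float64(36.329677554746645))
```

arm_command([
  [-3.7, 1, -1, 0, 0.28],
  [-3.7, 5, -4, 0, 0.28],
  [-3.7, 9, -7, 0, 0.28],
  [-3.7, 13, -10, -0.5, 0.28],
  [-3.7, 16.5, -12.4, -0.5, 0.28],
  [-3.7, 16.5, -12.4, -0.5, 0.28],
  [-3.7, 16.5, -12.4, -0.5, 0.28],
])

```text
time: 2.25
tool_pos: [491.3, 320.4, 387.2]
tcp_rot: [-1.72, 1.57, -2.644]
contact_force: [0.6, -0.3, -0.2]
grip_width: 25.8
```

```bash
python3 look.py w3 100 60 330 250 2.4; python3 -c "
from plant import bot; import cv2
for n,(x,y) in dict(scene=(150,180),side=(190,80)).items():
    f=bot.capture(n)['frame']; cv2.imwrite(f'pics/{n}3.png',f); cv2.imwrite(f'pics/{n}3c.png',cv2.resize(f[y:y+110,x:x+130],None,fx=5,fy=5,interpolation=cv2.INTER_CUBIC))"
```

```text
2.25 [491.27092034 320.39271161 387.20753568] [-1.72008516  1.56959591 -2.64359459] [ 0.62541929 -0.33743882 -0.21034852] 25.751982580303043
```

View pics/w3c.png

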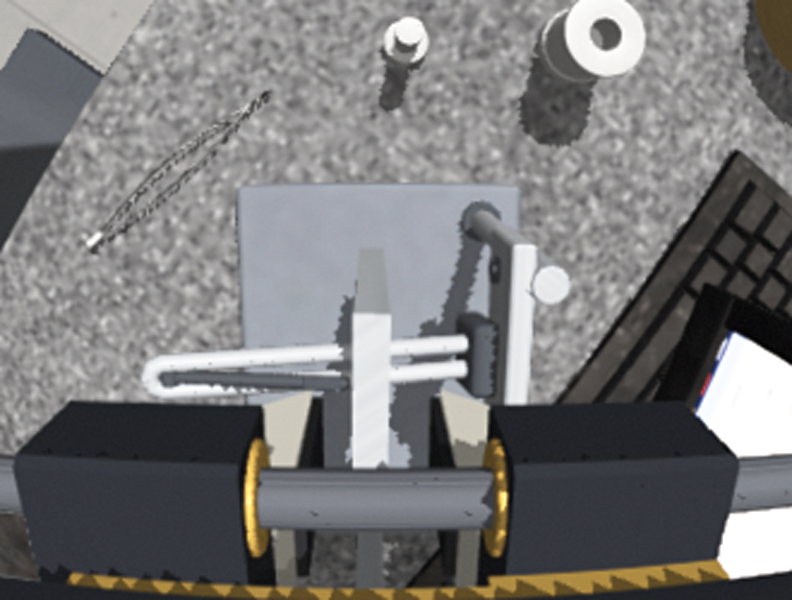

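View pics/side3c.png

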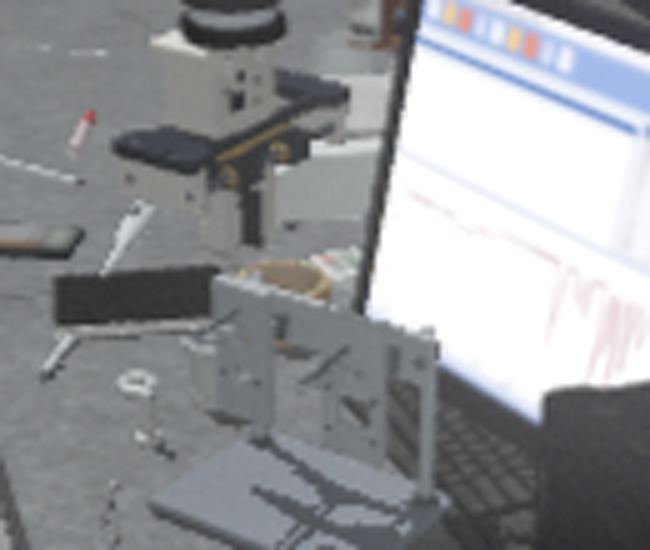

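View pics/scene3c.png

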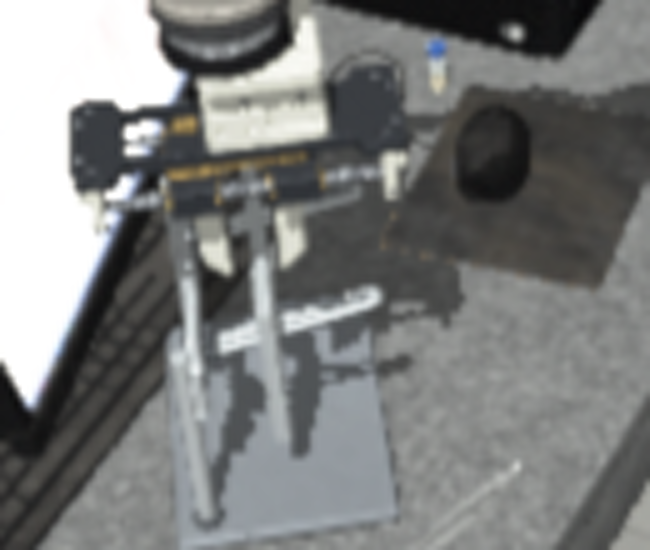

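Run:
```python
from h import *
np.set_printoptions(precision=1,suppress=True)
j=json.load(open("pics/w3.json")); Rt=RP(j['rot']); 
def q(x,y,z):
    P=plane(wray(j['pos'],j['rot'],(100+x/2.4,60+y/2.4)),z); return P, Rt.T@(P-np.array(j['pos']))
print("heading",np.degrees(np.arctan2(Rt[1,1],Rt[0,1])))
for n,p,z in (("front corner",(353,313),184.4),("back corner",(391,313),184.4),("tip",(142,375),162),("front low",(353,450),184.4),("rail front",(512,246),162),("rail back",(535,246),162),("hookwire top tip",(150,362),162),("wire near rail top",(466,338),142),("base L front",(238,187),8),("base L back",(519,184),8)): print(n,*q(*p,z))
```

```text
heading 37.086813306971074
front corner [472.3 335.  184.4] [202.8  -6.1 -23.1]
back corner [480.4 341.1 184.4] [202.8   4.1 -23.1]
tip [433.3 272.5 162. ] [225.3 -74.9   3.3]
front low [496.4 302.4 184.4] [202.8  -6.5  17.4]
rail front [500.5 374.8 162. ] [225.2  40.5 -37.8]
rail back [506.1 379.1 162. ] [225.2  47.5 -37.9]
hookwire top tip [433.1 278.  162. ] [225.3 -71.7  -1.2]
wire near rail top [513.1 341.  142. ] [245.2  30.1  -3.2]
base L front [408.6 312.1   8. ] [379.3 -70.5 -43.2]
base L back [522.2 399.9   8. ] [379.1  73.1 -44.7]
```

Wrist view: the target plate sits between the open fingers, with its top edge at about crop (353–391, 313). It is 3 mm off along tool z and centred to 1 mm along the jaws. Next I'll lower around the upper head and close lightly to centre.

arm_command([
  [1, -0.1, 0.3, 0, 0.28],
  [2, -0.1, 0.3, 0, 0.28],
  [2.8, -0.1, 0.3, 0, 0.28],
  [3.5, -0.1, 0.3, 0, 0.28],
  [3.5, -0.1, 0.3, 0, 0.28],
])

```text
time: 2.9
tool_pos: [492.8, 314.5, 351.6]
tcp_rot: [-1.686, 1.568, -2.614]
contact_force: [-1.0, 0.0, 0.1]
grip_width: 26.0
```

```bash
python3 look.py w4 100 60 330 250 2.4
```

```text
2.9 [492.83891225 314.50686917 351.56270451] [-1.6857978   1.56813913 -2.61375384] [-1.00673115  0.01677392  0.07327918] 25.951236467355844
```

View pics/w4c.png

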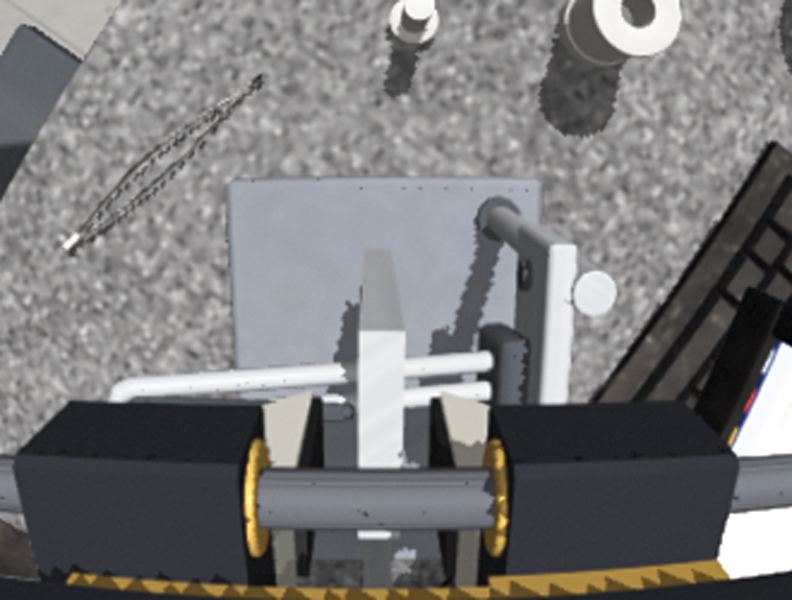

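Run:
```python
from h import *
from plant import bot
np.set_printoptions(precision=1,suppress=True)
o=bot.get_obs();print(o['tool_pos'],o['dq'])
j=json.load(open("pics/w4.json")); Rt=RP(j['rot']); 
def q(x,y,z):
    P=plane(wray(j['pos'],j['rot'],(100+x/2.4,60+y/2.4)),z); return P, Rt.T@(P-np.array(j['pos']))
print("heading",np.degrees(np.arctan2(Rt[1,1],Rt[0,1])))
for n,p,z in (("front corner",(359,330),184.4),("back corner",(405,330),184.4),("rail front",(550,246),162),("wire tip top",(113,385),162)): print(n,*q(*p,z))
```

```text
[493.  314.7 352.3] [ 0. -0. -0. -0.  0.  0.]
heading 36.83205843801486
front corner [472.4 335.1 184.4] [167.2  -3.6 -28.7]
back corner [480.4 341.1 184.4] [167.2   6.4 -28.7]
rail front [500.7 375.2 162. ] [189.5  43.2 -43.8]
wire tip top [431.8 277.1 162. ] [189.8 -70.8  -6.6]
```

arm_command([
  [0.1, 0.15, -0.3, 0, 0.28],
  [0.1, 0.15, -0.3, 0, 0.2],
  [0.1, 0.15, -0.3, 0, 0.15],
  [0.1, 0.15, -0.3, 0, 0.15],
  [0.1, 0.15, -0.3, 0, 0.15],
])

```text
time: 3.45
tool_pos: [492.4, 318.0, 351.5]
tcp_rot: [-1.58, 1.57, -2.508]
contact_force: [-0.4, 0.4, -0.9]
grip_width: 13.9
```

```bash
python3 look.py w5 100 60 330 250 2.4
```

```text
3.45 [492.39537444 317.97777767 351.48844293] [-1.58017595  1.56963241 -2.50793792] [-0.40829323  0.36493372 -0.90375421] 13.940970197054725
```

View pics/w5c.png

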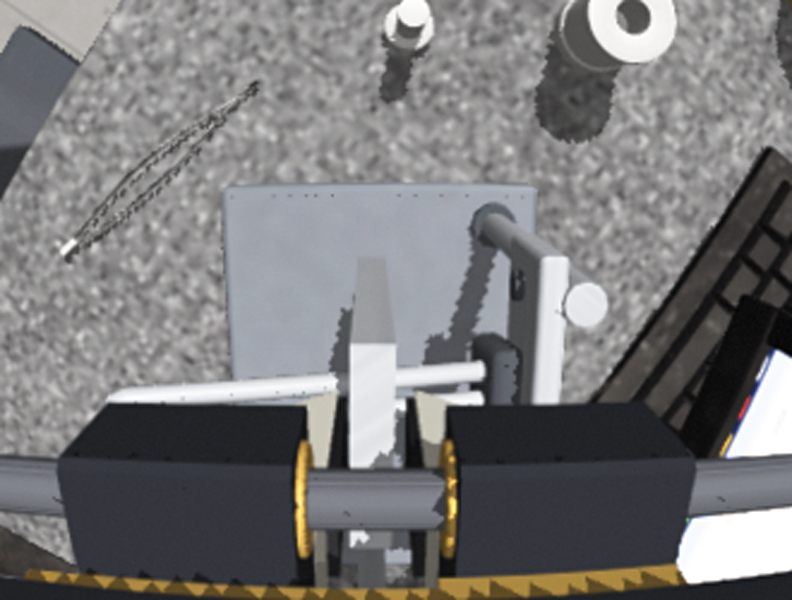

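arm_command([
  [0.3, 0, 0, 0, 0.15],
  [0.6, 0, 0, 0, 0.15],
  [0.9, 0, 0, 0, 0.15],
  [1.2, 0, 0, 0, 0.15],
  [1.2, 0, 0, 0, 0.15],
  [1.2, 0, 0, 0, 0.15],
])

```text
time: 4.1
tool_pos: [492.5, 318.0, 339.6]
tcp_rot: [-1.514, 1.57, -2.442]
contact_force: [0.3, 0.1, 2.0]
grip_width: 13.8
```

arm_command([
  [0.1, 0, 0, 0, 0.15],
  [0.2, 0, 0, 0, 0.15],
  [0.2, 0, 0, 0, 0.15],
])

```text
time: 4.4
tool_pos: [492.5, 318.0, 337.5]
tcp_rot: [-1.523, 1.57, -2.451]
contact_force: [1.0, 0.6, 2.7]
grip_width: 14.2
```

arm_command([
  [0.1, 0, 0, 0, 0.15],
  [0.1, 0, 0, 0, 0.15],
  [0.1, 0, 0, 0, 0.15],
])

```text
time: 4.7
tool_pos: [492.5, 318.0, 336.5]
tcp_rot: [-1.558, 1.57, -2.486]
contact_force: [0.5, 0.3, 2.0]
grip_width: 14.0
```

arm_command([
  [0.1, 0, 0, 0, 0.15],
  [0.1, 0, 0, 0, 0.15],
  [0.1, 0, 0, 0, 0.15],
])

```text
time: 5.0
tool_pos: [492.5, 318.0, 335.4]
tcp_rot: [-1.569, 1.57, -2.497]
contact_force: [0.6, -0.5, 1.5]
grip_width: 14.0
```

arm_command([
  [0.1, 0, 0, 0, 0.15],
  [0.1, 0, 0, 0, 0.15],
  [0.1, 0, 0, 0, 0.15],
])

```text
time: 5.3
tool_pos: [492.4, 318.0, 334.4]
tcp_rot: [-1.545, 1.57, -2.473]
contact_force: [0.1, 0.4, 1.3]
grip_width: 13.9
```

arm_command([
  [0.1, 0, 0, 0, 0.15],
  [0.1, 0, 0, 0, 0.15],
  [0.1, 0, 0, 0, 0.15],
])

```text
time: 5.6
tool_pos: [492.5, 317.9, 333.4]
tcp_rot: [-1.543, 1.57, -2.471]
contact_force: [0.7, 0.6, 1.5]
grip_width: 13.6
```

arm_command([
  [0.1, 0, 0, 0, 0.15],
  [0.1, 0, 0, 0, 0.15],
  [0.1, 0, 0, 0, 0.15],
])

```text
time: 5.9
tool_pos: [492.4, 317.9, 332.3]
tcp_rot: [-1.582, 1.569, -2.51]
contact_force: [0.2, 0.1, 2.4]
grip_width: 13.6
```

```bash
python3 look.py w6 100 60 330 250 2.4
```

```text
5.9 [492.41984037 317.93560029 332.3192216 ] [-1.58193107  1.56942982 -2.50978612] [0.19003321 0.079926   2.42814296] 13.575970404497092
```

View pics/w6c.png

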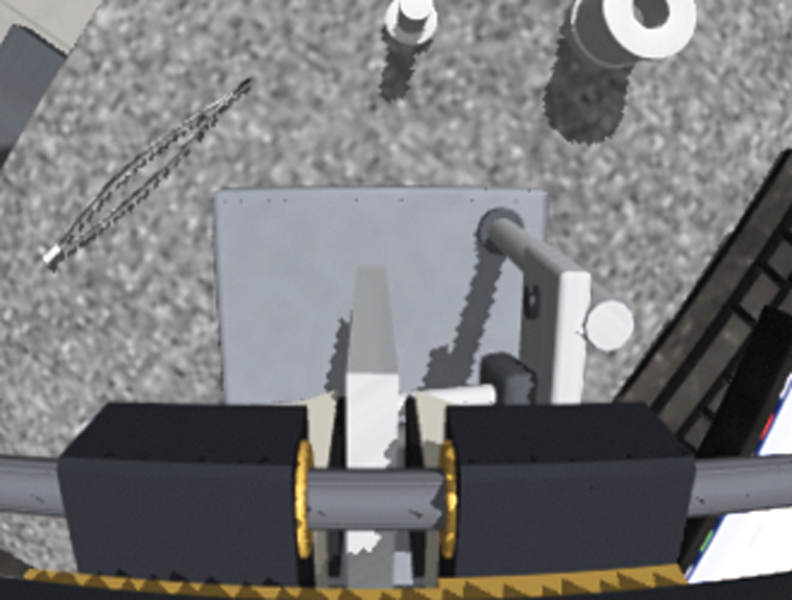

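arm_command([
  [0.1, 0, 0, 0, 0.15],
  [0.1, 0, 0, 0, 0.15],
  [0.1, 0, 0, 0, 0.15],
])

```text
time: 6.25
tool_pos: [492.4, 317.9, 331.3]
tcp_rot: [-1.579, 1.569, -2.507]
contact_force: [-1.0, -0.7, 1.7]
grip_width: 13.4
```

arm_command([
  [0.1, 0, 0, 0, 0.15],
  [0.1, 0, 0, 0, 0.15],
  [0.1, 0, 0, 0, 0.15],
])

```text
time: 6.55
tool_pos: [492.4, 317.9, 330.3]
tcp_rot: [-1.583, 1.569, -2.51]
contact_force: [-0.6, -0.4, 2.6]
grip_width: 13.3
```

arm_command([
  [0.05, 0, 0, 0, 0.15],
  [0.1, 0, 0, 0, 0.15],
  [0.1, 0, 0, 0, 0.15],
])

```text
time: 6.85
tool_pos: [492.4, 317.9, 329.7]
tcp_rot: [-1.47, 1.57, -2.398]
contact_force: [-1.5, -0.7, 6.0]
grip_width: 13.9
```

Run:
```python
from h import *
np.set_printoptions(precision=1,suppress=True)
J={n:json.load(open(f"pics/{n}.json")) for n in("w2","w3","w4","w5")}
c=lambda n,x,y:wray(J[n]['pos'],J[n]['rot'],(100+x/2.4,60+y/2.4))
w2=lambda x,y:wray(J['w2']['pos'],J['w2']['rot'],(325+x/4,y/2.66))
print("tip",tri([w2(318,98),c("w3",142,375)]))
print("plate corner",tri([w2(703,38),c("w3",353,313)]))
print("base corner",tri([w2(67,75),c("w3",238,187)]))
```

```text
tip (array([433.8, 273.3, 163.9]), [np.float64(0.414573315361905), np.float64(0.41457331535720754)])
plate corner (array([472.5, 335.1, 185.5]), [np.float64(0.34375680352770954), np.float64(0.34375680348619814)])
base corner (array([409.1, 312.8,  11.9]), [np.float64(0.0349853638559314), np.float64(0.0349853638564994)])
```

arm_command([
  [0, 0, 0, 0, 0.1],
  [0, 0, 0, 0, 0.06],
  [0, 0, 0, 0, 0.06],
  [0, 0, 0, 0, 0.06],
  [0, 0, 0, 0, 0.06],
])

```text
time: 7.35
tool_pos: [492.5, 318.0, 329.8]
tcp_rot: [-1.123, 1.57, -2.051]
contact_force: [0.9, 1.4, 2.4]
grip_width: 9.5
```

arm_command([
  [-0.02, -0.15, 0, 0, 0.06],
  [-0.05, -0.3, 0, 0, 0.06],
  [-0.05, -0.3, 0, 0, 0.06],
])

```text
time: 7.65
tool_pos: [490.3, 316.3, 330.4]
tcp_rot: [1.287, 1.57, 0.359]
contact_force: [2.4, 2.1, 1.2]
grip_width: 10.0
```

arm_command([
  [-0.03, -0.15, 0, 0, 0.06],
  [-0.06, -0.3, 0, 0, 0.06],
  [-0.06, -0.3, 0, 0, 0.06],
])

```text
time: 7.95
tool_pos: [487.7, 314.4, 331.2]
tcp_rot: [1.027, 1.57, 0.099]
contact_force: [2.4, 1.6, 1.5]
grip_width: 10.0
```

arm_command([
  [-0.02, -0.2, 0, 0, 0.06],
  [-0.05, -0.4, 0, 0, 0.06],
  [-0.05, -0.4, 0, 0, 0.06],
])

```text
time: 8.25
tool_pos: [484.3, 311.8, 332.0]
tcp_rot: [0.869, 1.57, -0.059]
contact_force: [1.5, 1.7, 5.7]
grip_width: 10.1
```

arm_command([
  [-0.06, -0.2, 0, 0, 0.06],
  [-0.1, -0.4, 0, 0, 0.06],
  [-0.1, -0.4, 0, 0, 0.06],
])

```text
time: 8.55
tool_pos: [480.8, 309.2, 333.1]
tcp_rot: [-0.461, 1.57, -1.389]
contact_force: [0.8, 0.5, 4.2]
grip_width: 9.9
```

```bash
python3 look.py w7 100 60 330 250 2.4
```

```text
8.55 [480.78555462 309.19619598 333.08605797] [-0.46136312  1.57034923 -1.38917177] [0.81299975 0.49893792 4.21286118] 9.924330090361046
```

View pics/w7c.png

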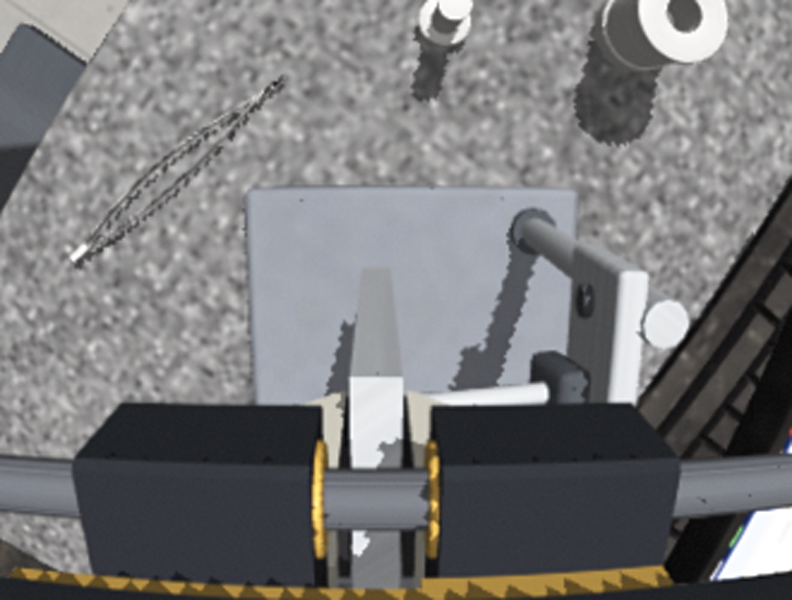

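arm_command([
  [-0.05, -0.2, 0, 0, 0.06],
  [-0.09, -0.4, 0, 0, 0.06],
  [-0.14, -0.6, 0, 0, 0.06],
  [-0.18, -0.8, 0, 0, 0.06],
  [-0.18, -0.8, 0, 0, 0.06],
])

```text
time: 9.1
tool_pos: [474.1, 304.2, 335.0]
tcp_rot: [-1.107, 1.57, -2.035]
contact_force: [2.3, 0.6, 4.3]
grip_width: 9.7
```

arm_command([
  [-0.05, -0.2, 0, 0, 0.06],
  [-0.09, -0.4, 0, 0, 0.06],
  [-0.14, -0.6, 0, 0, 0.06],
  [-0.18, -0.8, 0, 0, 0.06],
  [-0.18, -0.8, 0, 0, 0.06],
])

```text
time: 9.6
tool_pos: [467.5, 299.2, 337.0]
tcp_rot: [-1.14, 1.569, -2.068]
contact_force: [2.9, 1.7, 5.5]
grip_width: 10.0
```

arm_command([
  [-0.06, -0.2, 0, 0, 0.06],
  [-0.1, -0.4, 0, 0, 0.06],
  [-0.16, -0.6, 0, 0, 0.06],
  [-0.2, -0.8, 0, 0, 0.06],
  [-0.2, -0.8, 0, 0, 0.06],
])

```text
time: 10.1
tool_pos: [460.9, 294.3, 339.2]
tcp_rot: [-1.179, 1.569, -2.107]
contact_force: [3.1, 1.3, 4.0]
grip_width: 10.1
```

arm_command([
  [-0.05, -0.2, 0, 0, 0.06],
  [-0.1, -0.4, 0, 0, 0.06],
  [-0.15, -0.6, 0, 0, 0.06],
  [-0.2, -0.8, 0, 0, 0.06],
  [-0.2, -0.8, 0, 0, 0.06],
])

```text
time: 10.6
tool_pos: [454.2, 289.3, 341.3]
tcp_rot: [-1.28, 1.569, -2.208]
contact_force: [2.6, 1.6, 5.2]
grip_width: 9.8
```

arm_command([
  [-0.05, -0.2, 0, 0, 0.06],
  [-0.1, -0.4, 0, 0, 0.06],
  [-0.15, -0.6, 0, 0, 0.06],
  [-0.2, -0.8, 0, 0, 0.06],
  [-0.2, -0.8, 0, 0, 0.06],
])

```text
time: 11.1
tool_pos: [447.2, 284.0, 342.9]
tcp_rot: [-1.482, 1.566, -2.409]
contact_force: [0.1, -0.7, 3.4]
grip_width: 9.5
```

arm_command([
  [-0.06, -0.2, 0, 0, 0.06],
  [-0.12, -0.4, 0, 0, 0.06],
  [-0.17, -0.6, 0, 0, 0.06],
  [-0.22, -0.8, 0, 0, 0.06],
  [-0.22, -0.8, 0, 0, 0.06],
])

```text
time: 11.6
tool_pos: [440.2, 278.8, 345.1]
tcp_rot: [-1.517, 1.564, -2.444]
contact_force: [0.2, -0.7, 2.5]
grip_width: 9.9
```

arm_command([
  [-0.05, -0.2, 0, 0, 0.06],
  [-0.1, -0.4, 0, 0, 0.06],
  [-0.15, -0.6, 0, 0, 0.06],
  [-0.2, -0.8, 0, 0, 0.06],
  [-0.2, -0.8, 0, 0, 0.06],
])

```text
time: 12.1
tool_pos: [433.5, 273.9, 347.0]
tcp_rot: [-1.541, 1.563, -2.469]
contact_force: [0.4, 0.6, -1.1]
grip_width: 9.8
```

arm_command([
  [-0.06, -0.3, 0, 0, 0.06],
  [-0.12, -0.6, 0, 0, 0.06],
  [-0.18, -0.9, 0, 0, 0.06],
  [-0.24, -1.2, 0, 0, 0.06],
  [-0.24, -1.2, 0, 0, 0.06],
])

```text
time: 12.6
tool_pos: [423.7, 266.5, 349.7]
tcp_rot: [-1.546, 1.563, -2.474]
contact_force: [-0.0, -0.3, -0.9]
grip_width: 9.9
```

arm_command([
  [-0.06, -0.4, 0, 0, 0.06],
  [-0.12, -0.8, 0, 0, 0.06],
  [-0.2, -1.6, 0, 0, 0.06],
  [-0.3, -2.4, 0, 0, 0.06],
  [-0.3, -2.4, 0, 0, 0.06],
])

```text
time: 13.1
tool_pos: [403.5, 251.6, 353.0]
tcp_rot: [-1.56, 1.563, -2.487]
contact_force: [-0.5, 0.6, -0.6]
grip_width: 10.1
```

```bash
python3 look.py w8; python3 -c "
from plant import bot; import cv2
for n,(x,y) in dict(scene=(180,180),side=(180,80)).items():
    f=bot.capture(n)['frame']; cv2.imwrite(f'pics/{n}8.png',f); cv2.imwrite(f'pics/{n}8c.png',cv2.resize(f[y:y+110,x:x+130],None,fx=5,fy=5,interpolation=cv2.INTER_CUBIC))"
```

```text
13.1 [403.5439008  251.59680954 353.04282273] [-1.55958249  1.56264885 -2.48743958] [-0.50159691  0.63265713 -0.60348851] 10.067998024572036
```

View pics/w8.png

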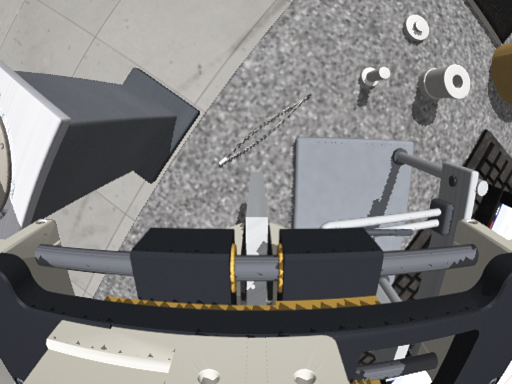

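View pics/scene8c.png

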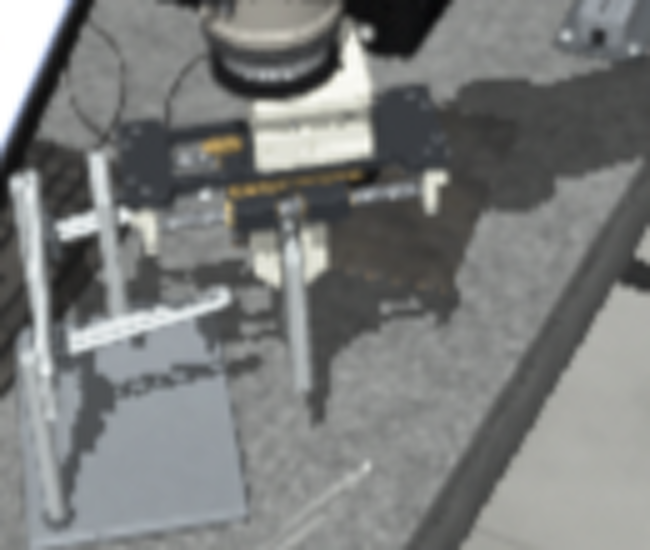

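View pics/side8c.png

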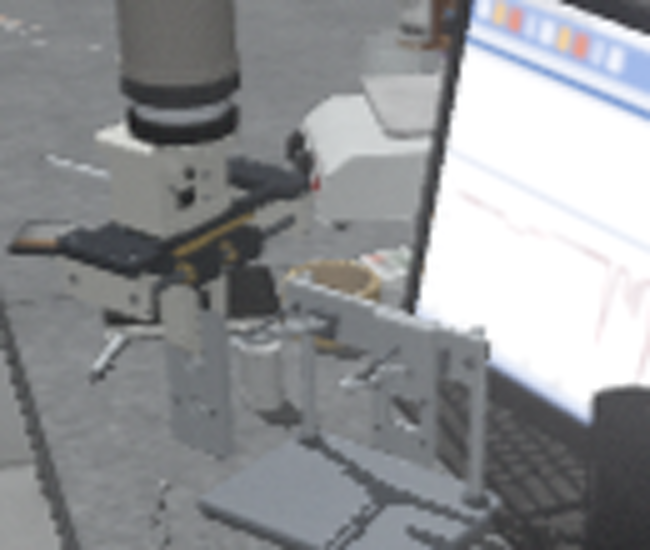

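```bash
cat >> h.py <<'E'
def wq(n,x,y,z):
    j=json.load(open(f"pics/{n}.json")); Rt=RP(j['rot'])
    P=plane(wray(j['pos'],j['rot'],(x,y)),z); return P, Rt.T@(P-np.array(j['pos']))
E
python3 - <<'E'
from h import *; from plant import bot
np.set_printoptions(precision=2,suppress=True)
z=353-145.4
for p in ((246.5,217),(267.5,217),(251.5,172)): print(wq("w8",*p,z))
for p in ((253,170),(263,170)): print(wq("w8",*p,z-112))
o=bot.get_obs(); print(o['joint_positions'],RP(o['tcp_rot'])); print(goal(o,[390,-380,390],7))
print("bottle",plane(ray(SD,(306,343)),0), plane(ray(SD,(307,310)),110))
E
python3 -c "
import cv2
f=cv2.imread('pics/w8.png'); cv2.imwrite('pics/w8c.png',cv2.resize(f[150:310,190:330],None,fx=4,fy=3.7,interpolation=cv2.INTER_CUBIC))"
```

```text
(array([383.54, 268.72, 207.6 ]), array([145.48,  -4.56, -25.72]))
(array([391.18, 274.48, 207.6 ]), array([145.4 ,   5.01, -25.74]))
(array([372.94, 286.84, 207.6 ]), array([145.46,  -2.18, -46.56]))
(array([383.96, 269.3 ,  95.6 ]), array([257.47,  -2.96, -25.93]))
(array([390.51, 274.22,  95.6 ]), array([257.41,   5.23, -25.95]))
[ 0.4   0.31  1.73 -0.    1.11 -0.24] [[-0.01  0.8   0.6 ]
 [-0.    0.6  -0.8 ]
 [-1.   -0.01  0.  ]]
(array([ -3.41, -39.09,  49.72]), np.float64(29.8359338675031), np.float64(36.8359338675031))
bottle [ 451.21 -446.49    0.  ] [ 448.39 -439.63  110.  ]
```

View pics/w8c.png

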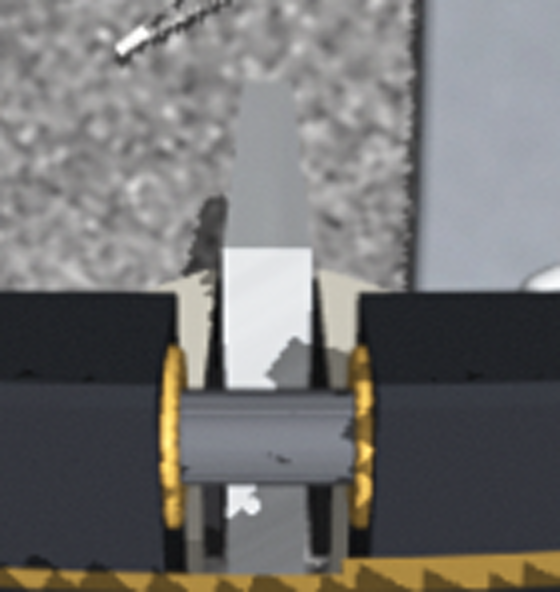

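arm_command([
  [-2.5, -1.5, 1.5, 0, 0.06],
  [-3.5, -4, 5, 3, 0.06],
  [-3.5, -7, 9, 7, 0.06],
  [-3.5, -10, 13, 11, 0.06],
  [-3.5, -13, 17, 15, 0.06],
  [-3.5, -16, 21, 19, 0.06],
  [-3.5, -19, 25, 23, 0.06],
  [-3.5, -22, 28.5, 27, 0.06],
  [-3.5, -25, 32, 30, 0.06],
  [-3.5, -27, 35, 30, 0.06],
])

```text
time: 14.25
tool_pos: [398.0, -192.2, 390.2]
tcp_rot: [-0.903, 1.564, -2.358]
contact_force: [-0.1, 0.8, -1.4]
grip_width: 9.7
```

Run:
```python
from h import *; from plant import bot
np.set_printoptions(precision=2,suppress=True)
o=bot.get_obs(); print(o['tool_pos'],goal(o,[390,-380,390],7),o['grip_width'],o['contact_force'])
```

```text
[ 397.96 -192.25  390.19] (array([ 0.12, -2.97, 18.56]), np.float64(-0.3392795891289495), np.float64(6.660720410871047)) 9.745651114424694 [-0.08  0.85 -1.39]
```

arm_command([
  [0, -0.8, 4, 0, 0.06],
  [0, -1.5, 8, 0, 0.06],
  [0, -2.2, 12, 0, 0.06],
  [0, -3, 15.5, 0, 0.06],
  [0, -3, 18, 0, 0.06],
  [0, -3, 18.5, 0, 0.06],
  [0, -3, 18.5, 0, 0.06],
])

```text
time: 14.95
tool_pos: [389.6, -379.9, 390.6]
tcp_rot: [-1.045, 1.564, -2.501]
contact_force: [-0.3, 0.1, -1.9]
grip_width: 10.1
```

```bash
python3 look.py w9 150 30 220 200 3
```

```text
14.95 [ 389.59494579 -379.85816174  390.63092103] [-1.04526016  1.56400545 -2.50078578] [-0.31946726  0.13237513 -1.94730966] 10.139411706017022
```

View pics/w9c.png

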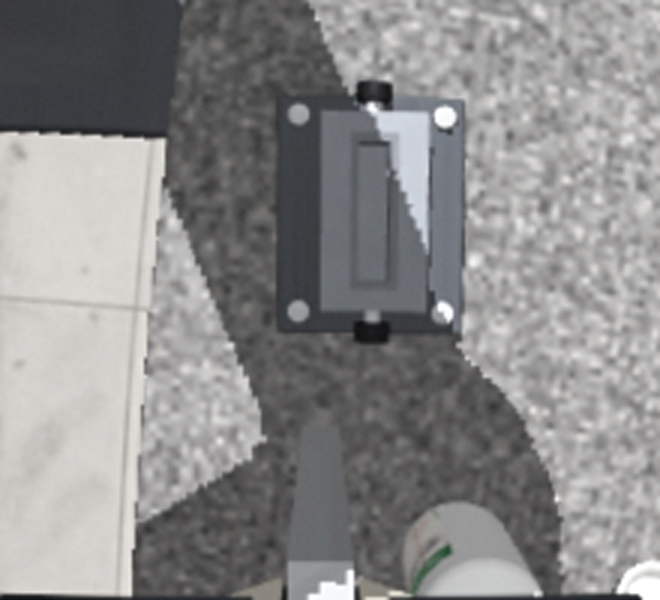

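Run:
```python
from h import *; from plant import bot
np.set_printoptions(precision=2,suppress=True)
q=lambda x,y,z:wq("w9",150+x/3,30+y/3,z)
j=json.load(open("pics/w9.json"));Rt=RP(j['rot']);h=np.degrees(np.arctan2(Rt[1,1],Rt[0,1]));print("h",h)
def rect(ps,z,n):
    P=np.array([q(*p,z)[0] for p in ps]); c=P.mean(0); e=[np.linalg.norm(P[i]-P[(i+1)%4]) for i in range(4)]
    v=(P[0]-P[3])+(P[1]-P[2]); print(n,c,np.array(e),"yaw",np.degrees(np.arctan2(v[1],v[0]))-90); return c
a=rect([(320,110),(431,110),(428,312),(320,312)],34,"block")
b=rect([(350,133),(399,133),(398,289),(350,289)],34,"chamfer")
c=rect([(277,97),(465,97),(461,333),(277,333)],8,"base")
d=rect([(357,142),(390,142),(388,284),(356,284)],31,"slot")
z=j['pos'][2]-257.4
for p in ((302,424),(338,424)): print("plate low",q(*p,z))
for p in ((288,562),(354,562)): print("plate top",q(*p,z+112))
f=cv2.imread("pics/w9.png"); cv2.imwrite("pics/w9d.png",cv2.resize(f[60:135,235:315],None,fx=8,fy=8,interpolation=cv2.INTER_CUBIC))
```

```text
h 6.603951891085843
block [ 398.13 -292.08   34.  ] [41.51 77.43 40.96 77.08] yaw 6.373617682349263
chamfer [ 397.87 -292.3    34.  ] [18.3  59.55 18.13 59.43] yaw 6.61294001324103
base [ 397.81 -292.36    8.  ] [75.86 97.87 75.54 97.2 ] yaw 6.3005695216423305
slot [ 397.53 -293.03   31.  ] [12.43 54.63 12.18 54.56] yaw 6.196886706406843
plate low (array([ 380.49, -356.78,  133.23]), array([257.35,  -4.87, -24.85]))
plate low (array([ 390.26, -355.64,  133.23]), array([257.29,   4.96, -24.85]))
plate top (array([ 381.11, -355.56,  245.23]), array([145.34,  -4.78, -25.61]))
plate top (array([ 391.05, -354.39,  245.23]), array([145.29,   5.23, -25.62]))
```

View pics/w9d.png

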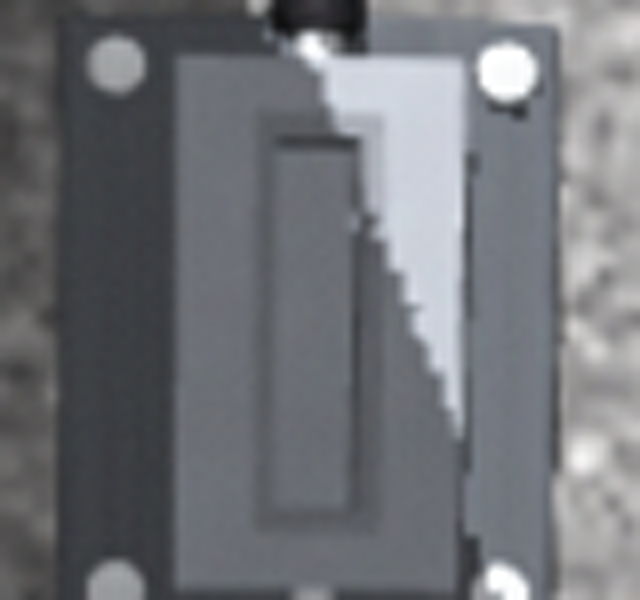

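```bash
cat > mt.py <<'E'
import sys
from h import *; from plant import bot
np.set_printoptions(precision=2,suppress=True)
o=bot.get_obs(); Rt=RP(o['tcp_rot']); S=np.array([397.9,-292.3,float(sys.argv[1])]); b=np.array([257.4,.1,1.0])
h=np.degrees(np.arctan2(Rt[1,1],Rt[0,1]))
foot=o['tool_pos']+Rt@b
print("foot",foot,"err tool cm",Rt.T@(S-foot)/10,"head",h,"turn",h-6.4,"F",o['contact_force'],o['grip_width'],"xaxis",Rt[:,0])
E
python3 mt.py 60
```

```text
foot [ 388.48 -380.94  133.39] err tool cm [ 7.3   2.01 -8.72] head 6.659362039332209 turn 0.2593620393322089 F [-0.62 -0.55 -1.04] 9.690562511587443 xaxis [-0.01 -0.   -1.  ]
```

arm_command([
  [0, 0.8, -3.5, 0.2, 0.06],
  [0, 1.6, -7, 0.2, 0.06],
  [1, 2, -8.7, 0.2, 0.06],
  [4, 2, -8.7, 0.2, 0.06],
  [7, 2, -8.7, 0.2, 0.06],
  [7.3, 2, -8.7, 0.2, 0.06],
  [7.3, 2, -8.7, 0.2, 0.06],
  [7.3, 2, -8.7, 0.2, 0.06],
])

```text
time: 15.8
tool_pos: [399.5, -290.5, 318.9]
tcp_rot: [-0.739, 1.564, -2.196]
contact_force: [-0.5, 0.4, -1.0]
grip_width: 9.8
```

```bash
python3 mt.py 38; python3 look.py w10 170 60 180 180 3.3
```

```text
foot [ 398.68 -292.81   61.46] err tool cm [ 2.35 -0.06 -0.07] head 6.4827850094011366 turn 0.0827850094011362 F [-0.49  0.43 -1.02] 9.75850212210195 xaxis [-0.   -0.01 -1.  ]
15.8 [ 399.45753612 -290.4552463   318.85025751] [-0.738657    1.56422586 -2.19629664] [-0.48517299  0.43440805 -1.02392401] 9.75850212210195
```

View pics/w10c.png

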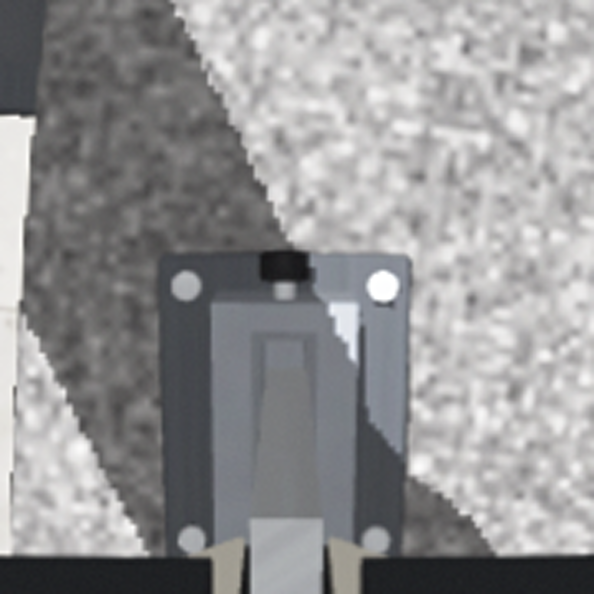

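Run:
```python
from h import *
np.set_printoptions(precision=2,suppress=True)
q=lambda x,y,z:wq("w10",170+x/3.3,60+y/3.3,z)[1]
print("chamf",q(252,333,34),q(317,333,34),"block",q(211,302,34),q(359,302,34),"plate low",q(265,367,61.5),q(308,367,61.5))
```

```text
chamf [284.76  -9.31 -29.11] [284.68   8.56 -29.12] block [284.76 -20.48 -37.78] [284.58  20.   -37.79] plate low [257.26  -5.17 -24.97] [257.21   5.5  -24.97]
```

arm_command([
  [0.7, -0.06, -0.07, 0, 0.06],
  [1.4, -0.06, -0.07, 0, 0.06],
  [2.1, -0.06, -0.07, 0, 0.06],
  [2.1, -0.06, -0.07, 0, 0.06],
  [2.1, -0.06, -0.07, 0, 0.06],
])

```text
time: 16.35
tool_pos: [398.7, -290.2, 297.6]
tcp_rot: [-0.78, 1.564, -2.238]
contact_force: [0.9, -0.3, -0.9]
grip_width: 9.9
```

```bash
python3 mt.py 34; python3 look.py w11 170 60 180 180 3.3
```

```text
foot [ 397.82 -292.47   40.25] err tool cm [ 0.63  0.01 -0.02] head 6.464491611674868 turn 0.0644916116748675 F [ 0.91 -0.32 -0.91] 9.878591435727845 xaxis [-0.   -0.01 -1.  ]
16.35 [ 398.65217587 -290.15982244  297.64273477] [-0.77993058  1.56423487 -2.23788948] [ 0.91062951 -0.31727704 -0.90818007] 9.878591435727845
```

View pics/w11c.png

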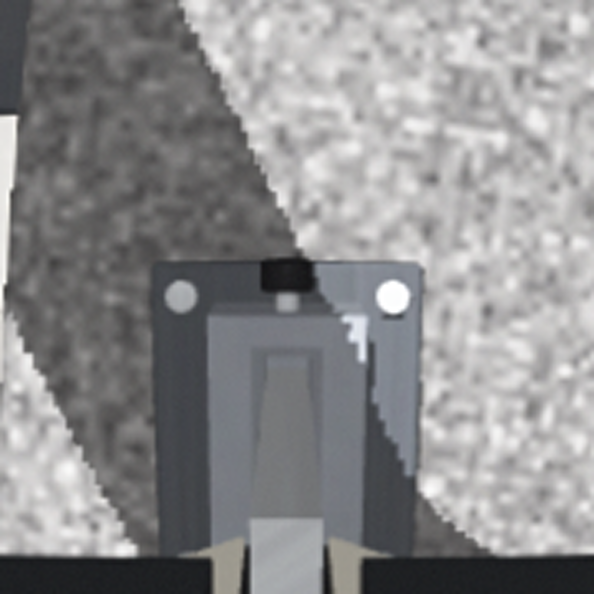

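arm_command([
  [0.3, 0, 0, 0, 0.06],
  [0.5, 0, 0, 0, 0.06],
  [0.7, 0, 0, 0, 0.06],
  [0.9, 0, 0, 0, 0.06],
  [0.9, 0, 0, 0, 0.06],
])

```text
time: 16.9
tool_pos: [398.6, -290.2, 288.6]
tcp_rot: [-0.778, 1.564, -2.236]
contact_force: [0.4, 0.1, -1.3]
grip_width: 10.3
```

```bash
python3 mt.py 14
```

```text
foot [ 397.81 -292.5    31.19] err tool cm [ 1.72  0.02 -0.03] head 6.46531905146511 turn 0.06531905146511008 F [ 0.39  0.11 -1.28] 10.312723582824697 xaxis [-0.   -0.01 -1.  ]
```

Foot is 3 mm into the mouth with no contact force. Continuing.

arm_command([
  [0.2, 0, 0, 0, 0.06],
  [0.4, 0, 0, 0, 0.06],
  [0.6, 0, 0, 0, 0.06],
  [0.6, 0, 0, 0, 0.06],
])

```text
time: 17.3
tool_pos: [398.5, -290.2, 282.3]
tcp_rot: [-0.863, 1.564, -2.321]
contact_force: [0.4, 0.2, -1.4]
grip_width: 9.9
```

arm_command([
  [0.2, 0, 0, 0, 0.06],
  [0.4, 0, 0, 0, 0.06],
  [0.6, 0, 0, 0, 0.06],
  [0.6, 0, 0, 0, 0.06],
])

```text
time: 17.7
tool_pos: [398.4, -290.1, 275.9]
tcp_rot: [-0.963, 1.564, -2.421]
contact_force: [0.9, -0.6, -2.0]
grip_width: 9.6
```

arm_command([
  [0.15, 0, 0, 0, 0.06],
  [0.25, 0, 0, 0, 0.06],
  [0.25, 0, 0, 0, 0.06],
])

```text
time: 18.0
tool_pos: [398.4, -290.1, 273.3]
tcp_rot: [-1.002, 1.564, -2.46]
contact_force: [-0.5, 0.2, -0.5]
grip_width: 9.8
```

arm_command([
  [0.1, 0, 0, 0, 0.06],
  [0.1, 0, 0, 0, 0.06],
  [0.1, 0, 0, 0, 0.06],
])

```text
time: 18.3
tool_pos: [398.4, -290.2, 272.4]
tcp_rot: [-0.95, 1.564, -2.408]
contact_force: [0.6, 0.0, 0.7]
grip_width: 9.7
```

arm_command([
  [0.05, 0, 0, 0, 0.06],
  [0.1, 0, 0, 0, 0.06],
  [0.1, 0, 0, 0, 0.06],
])

```text
time: 18.6
tool_pos: [398.5, -290.3, 272.3]
tcp_rot: [-0.805, 1.564, -2.263]
contact_force: [-1.1, 0.7, 8.1]
grip_width: 10.2
```

arm_command([
  [0.05, 0, 0, 0, 0.06],
  [0.1, 0, 0, 0, 0.06],
  [0.1, 0, 0, 0, 0.06],
])

```text
time: 18.9
tool_pos: [398.5, -290.3, 272.2]
tcp_rot: [-0.696, 1.564, -2.154]
contact_force: [-2.1, 2.3, 9.4]
grip_width: 10.0
```

Solid contact is within 1 mm of the expected floor height. I'll release and check.

arm_command([
  [-0.02, 0, 0, 0, 0.15],
  [-0.02, 0, 0, 0, 0.25],
  [-0.02, 0, 0, 0, 0.35],
  [-0.02, 0, 0, 0, 0.35],
  [-0.02, 0, 0, 0, 0.35],
])

```text
time: 19.4
tool_pos: [398.5, -290.3, 272.2]
tcp_rot: [-0.737, 1.564, -2.195]
contact_force: [-0.1, -0.5, -0.7]
grip_width: 31.9
```

arm_command([
  [-2, 0, 0, 0, 0.35],
  [-4.5, 0, 0, 0, 0.35],
  [-7, 0, 0, 0, 0.35],
  [-9.5, 0, 0, 0, 0.35],
  [-11, 0, 0, 0, 0.35],
  [-11, 0, 0, 0, 0.35],
])

```text
time: 20.0
tool_pos: [399.2, -289.9, 384.2]
tcp_rot: [-0.215, 1.562, -1.673]
contact_force: [-0.5, -0.2, -0.1]
grip_width: 32.3
```

```bash
python3 look.py w12 150 50 220 200 3; python3 -c "
from plant import bot; import cv2
for n,(x,y) in dict(side=(215,225)).items():
    f=bot.capture(n)['frame']; cv2.imwrite(f'pics/{n}12.png',f); cv2.imwrite(f'pics/{n}12c.png',cv2.resize(f[y:y+100,x:x+110],None,fx=6,fy=6,interpolation=cv2.INTER_CUBIC))"
```

```text
20.0 [ 399.21142772 -289.93826833  384.16743797] [-0.21505131  1.56207426 -1.67273755] [-0.46776749 -0.20453335 -0.13094606] 32.29147585281233
```

View pics/w12c.png

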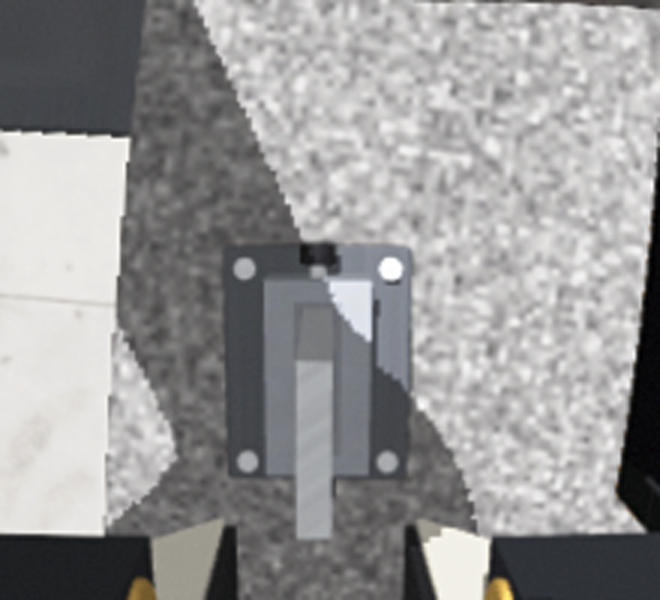

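View pics/side12c.png

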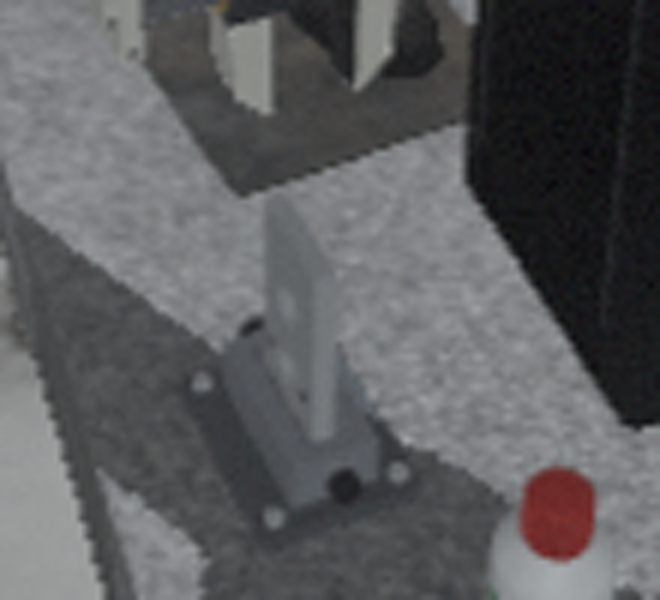

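Run:
```python
from h import *; from plant import bot
np.set_printoptions(precision=2,suppress=True)
q=lambda x,y,z:wq("w12",150+x/3,50+y/3,z)
P=[q(*p,126) for p in ((296,361),(333,361),(332,538),(297,538))]
for a in P: print(*a)
print("cent",np.mean([a[0] for a in P],0),np.mean([a[1] for a in P],0), np.linalg.norm(P[0][0]-P[3][0]),np.linalg.norm(P[0][0]-P[1][0]))
s=lambda x,y:ray(SD,(215+x/6,225+y/6))
print(tri([q and wray(*[json.load(open("pics/w12.json"))[k] for k in("pos","rot")],(150+297/3,50+361/3)),s(275,190)]))
o=bot.get_obs();print(o['tool_pos'])
```

```text
[ 389.61 -267.51  126.  ] [257.97  -6.53 -25.56]
[ 399.68 -266.37  126.  ] [257.95   3.6  -25.56]
[ 405.49 -318.3   126.  ] [258.4    3.52  26.69]
[ 395.38 -319.46  126.  ] [258.42  -6.65  26.7 ]
cent [ 397.54 -292.91  126.  ] [258.18  -1.52   0.57] 52.267490426573396 10.127246131185542
(array([ 393.04, -267.75,  129.05]), [np.float64(3.2547517487594204), np.float64(3.254751748579824)])
[ 398.78 -289.58  381.71]
```

Plate is upright in the slot: its top edge measures 52.3 × 10.1 mm at z=126 and is centred. I'll check it is home by pressing lightly on its top with closed fingers.

arm_command([
  [0, -0.15, 0, 0, 0.1],
  [0, -0.15, 0, 0, 0],
  [1, -0.15, 0, 0, 0],
  [3, -0.15, 0, 0, 0],
  [5, -0.15, 0, 0, 0],
  [6.5, -0.15, 0, 0, 0],
  [7.2, -0.15, 0, 0, 0],
  [7.2, -0.15, 0, 0, 0],
])

```text
time: 20.9
tool_pos: [396.7, -289.9, 308.4]
tcp_rot: [-1.201, 1.564, -2.659]
contact_force: [-0.1, -0.1, 1.4]
grip_width: 0.4
```

arm_command([
  [0.1, 0, 0, 0, 0],
  [0.2, 0, 0, 0, 0],
  [0.2, 0, 0, 0, 0],
])

```text
time: 21.2
tool_pos: [396.8, -290.0, 306.7]
tcp_rot: [-1.085, 1.564, -2.543]
contact_force: [-0.3, -1.0, 0.1]
grip_width: 0.4
```

arm_command([
  [0.1, 0, 0, 0, 0],
  [0.1, 0, 0, 0, 0],
  [0.1, 0, 0, 0, 0],
])

```text
time: 21.5
tool_pos: [396.8, -290.0, 305.9]
tcp_rot: [-1.03, 1.564, -2.488]
contact_force: [-0.3, 0.4, 0.3]
grip_width: 1.0
```

arm_command([
  [0.1, 0, 0, 0, 0],
  [0.1, 0, 0, 0, 0],
  [0.1, 0, 0, 0, 0],
])

```text
time: 21.8
tool_pos: [396.8, -290.0, 304.9]
tcp_rot: [-1.045, 1.564, -2.502]
contact_force: [0.3, 0.4, 0.1]
grip_width: 0.3
```

arm_command([
  [0.05, 0, 0, 0, 0],
  [0.05, 0, 0, 0, 0],
  [0.05, 0, 0, 0, 0],
])

```text
time: 22.1
tool_pos: [396.8, -290.0, 304.4]
tcp_rot: [-1.048, 1.564, -2.505]
contact_force: [-0.0, 0.6, 0.5]
grip_width: 0.5
```

arm_command([
  [0.05, 0, 0, 0, 0],
  [0.05, 0, 0, 0, 0],
  [0.05, 0, 0, 0, 0],
])

```text
time: 22.4
tool_pos: [396.9, -290.0, 304.3]
tcp_rot: [-0.947, 1.564, -2.404]
contact_force: [0.2, 1.6, 6.1]
grip_width: 0.3
```

arm_command([
  [0.04, 0, 0, 0, 0],
  [0.04, 0, 0, 0, 0],
  [0.04, 0, 0, 0, 0],
])

```text
time: 22.7
tool_pos: [397.0, -290.0, 304.3]
tcp_rot: [-0.841, 1.564, -2.299]
contact_force: [-0.8, 1.8, 5.8]
grip_width: 0.2
```

Solid stop at fingertip height 126.3 mm against 126 expected, so it is home. Backing off and doing a final check.

arm_command([
  [-2, 0, 0, 0, 0],
  [-5, 0, 0, 0, 0.1],
  [-9, 0, 0, 0, 0.2],
  [-12, -2, -3, 0, 0.3],
  [-12, -4, -7, 0, 0.3],
  [-12, -4, -11, 0, 0.3],
  [-12, -4, -14, 0, 0.3],
  [-12, -4, -14, 0, 0.3],
  [-12, -4, -14, 0, 0.3],
])

```text
time: 23.6
tool_pos: [342.0, -154.7, 424.0]
tcp_rot: [-0.707, 1.564, -2.163]
contact_force: [-0.0, -0.5, 0.4]
grip_width: 27.9
```

```bash
python3 -c "
from plant import bot; import cv2
for n in ('scene','side'): cv2.imwrite(f'pics/{n}13.png',bot.capture(n)['frame'])
print(bot.get_obs()['dq'],bot.get_obs()['contact_force'])"
```

```text
[-0.00872843  0.00922083 -0.00338506 -0.00026101  0.00315296  0.00353632] [-0.52749016  0.02044063 -0.25161181]
```

View pics/side13.png

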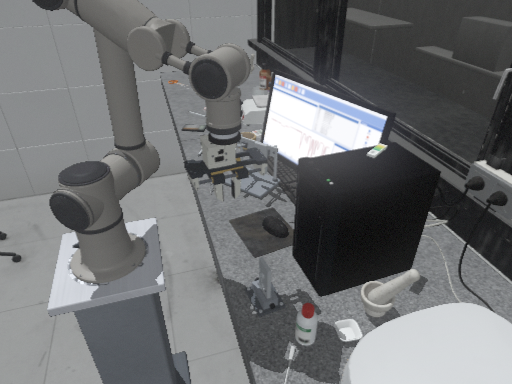

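View pics/scene13.png

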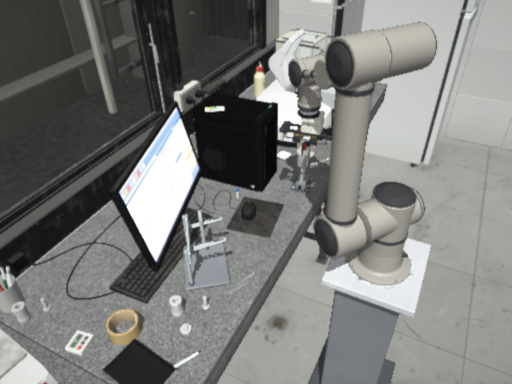

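Side view: the holder stands upright in the mount at (263,280), and the bottle and dish are in place. Scene view: the film holder still hangs on the right hook, about (200,225), and the left hook is empty.

```bash
python3 -c "
from plant import bot; print(bot.close_job())"
```

```text
the job is handed in; nothing more can be done
None
```

The holder with the small round aperture is off the left hook and standing upright in the mount's slot, fully home. I handed the job in at about 24 s.

**Taking it off the hook:** I pressed the keeper down with the front fingertip until it met the wires, gripped the head, and drew the holder out along the hook by feel. The hook sloped up about 13°. Forces read after each step peaked at about 6 N; I did not read them within a step.

**Standing it in the mount:** The holder went down freely and stopped on the slot floor at about 9 N. After letting go, I pressed its top lightly (about 6 N). It stopped the fingertips at 126.3 mm, against 126 mm when fully home.

**Last checks:**
- The last pictures show the holder upright and centred, and the film holder still on the right hook.
- The die, plunger, bottle and dish look undisturbed, judged by eye.
- The robot was clear and touching nothing.

**Disagreements:**
- A rough camera estimate of the holder's top corner gave 129 mm, with about 3 mm between the two rays. I trusted the touch check instead.
- The height at which the fingertip met the wires suggested a slope of only about 4°. The pictures, at about 11°, and the pull itself showed the hook to be steeper.

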